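# Open the case of packs and hold the lane's spring pusher back for loading

## Robot

A 6-joint arm with a two-finger parallel gripper is mounted at the origin on the work surface. World frame = base frame: x ahead of the robot, y to its left, z up, the work surface at z = 0. Lengths are in m, angles in degrees, forces in N, time in s.
With the tool pointing down it reaches from about 0.35 to 0.875 m from the base axis. Payload 4.2 kg.
Tool frame: the origin (TCP) lies at the very end of the fingers, on their centre line; the grasp point (between the pads) lies 19 mm behind it; z points along the fingers, y is the line along which they close (so a half turn about z gives the same grasp; the last joint's range is limited). The gripper opens to 87 mm and grips with 3 to 60 N. Pads are 19 mm wide; open, the fingers measure 117 mm over their backs; the gripper's body (75 mm by 190 mm) begins 51 mm behind the grasp point.
Start: joints at [91.65, 22.042, 0.453, 0, -68.411, -14.817], TCP at [0.142, 0.609, 0.223] pointing down, gripper open.
Joint ranges: [-179.83, 179.83], [-69.29, 118.12], [-61.27, 80.66], [-181.25, 117.63], [-171.15, -9.14], [-177.46, 177.46]. Speed limits (degrees/s): [159.86, 159.86, 180, 180, 180, 180].

## Interface

Orientations are given as a 3x3 rotation matrix whose columns are the frame's x, y, z axes.
In Python, from station import sense, cams, r gives the robot as it stands. The module is installed in compiled form; this text tells all that it offers.
- The arm moves only by the tool step_arm, never from a script. Its argument "targets" is text: rows parted by semicolons, each of 4 numbers parted by spaces: the shift along the tool's x, y, z in cm, then the turn about the tool's z in degrees. In form: x y z turn; .... A call has 1 to 12 rows; each row shifts and turns the commanded pose from where the row before left it, along the tool's axes as they then stand; what a row does not reach is not made up. A row lasts 1/12 s, in which the tool goes at most 41.7 mm and 7.16 degrees, less where a joint would pass 70% of its speed; a pose out of reach is approached as far as the arm can. A call with a gripper value outside its range is refused whole. "claw" is the finger opening in cm, from 0 to 8.7, set as the call begins (left out, the last holds). The fingers move at their own pace and stop on an object; the grip force is fixed at half the most. Time passes only in rows, so rows that do not move let the fingers close. It gives the time, the measured TCP pose, the force, the opening and the grip force at its end, in the units of the state.
- sense(): the state, without advancing time (a new reading comes with each control period).
- cams.capture(name): name is "scene" or "side" or "wrist"; returns a dict with "frame" (400x640x3 uint8, blue, green, red), "vertical_fov" (degrees; the focal length in pixels is half the picture's height over the tangent of half this angle, whatever the lens; pixels are square), "cx", "cy" (the principal point, pixels), "eye" and "rotation" of the camera in the world; the wrist camera has in their place "tool_from_camera" (4x4, takes a point from camera to tool coordinates, whose origin is the TCP and whose axes are the flange's). Camera axes: x right, y down, z forward; pixel columns grow to the right and rows downward; lengths in m; the calibration is good to about 2 mm. A picture is of the moment at which its call begins: read the wrist's pose just before it. There is no depth.
- r.finish_job(): hands the job in; it is judged then, once.
The state is a dict: "time_s": time; "joints": joint angles; "joint_velocities": joint speeds; "effort": joint torques, N m; "tcp_pos": TCP position; "ee_rot": TCP orientation; "wrist_force": force on the tool from outside, world axes, zero at the start; "moment": the same for the moment, N m; "gripper_width": opening from 0.0 (shut) to 1.0 (fully open); "gripper_force": force on a finger pad.
Only numpy, scipy, OpenCV 4.12 (cv2) and the standard library are available. Lean on these libraries where they do the work, as an engineer would, in place of code of your own. Each camera call takes 0.05 s, during which the arm holds its last target. There are 200 camera calls.

## Task

The empty lane of the spring pusher rack is to be refilled from the carton. First fold both long flaps of the carton outwards, well past upright, so that the packs are open to view and the flaps stay back; then draw the pusher of the empty lane back against its spring until the front face of its paddle is level with the white load line, and finish while holding it there with the gripper, so that a colleague can drop the packs in. Never pull it far past the line, which overstretches the spring, and leave the tablet bottle, tape roll and box cutter where they are.

Things in the scene. Friction and masses are not known exactly. Their poses are not given: they have to be found in the camera images.
- carton: Brown shipping carton, fixed, 260 long (its x) x 170 wide (y) x 120 mm high to the rim. Origin: centre of its underside. White packs inside end 34 mm below the rim. Short end flaps already hang down outside its x ends (22 mm beyond them). The long flaps on its +y and -y sides stand part way up, leaning in over the packs, with at least 40 mm between their free edges.
- flap_left (a joint): Angle of the long flap on the carton's +y side: 0 = flat shut, 1.57 = upright, more = leaning outwards, stop at 2.9; starts at 0.75 to 1.15. The flap is 256 mm long, 85 mm from hinge to free edge, 4 mm thick; it swings up and outwards. The crease is stiff (0.04 Nm, 0.5 to 1 N at the edge): it stays where it is left.
- flap_right (a joint): The same for the long flap on the carton's -y side, which swings outwards to the carton's -y.
- flap_left_hinge (a point): Middle of the +y flap's hinge line, on the rim of the carton (122 mm above the bench, 84 mm to +y of the carton's centre line); the hinge line runs along the carton's x axis.
- flap_right_hinge (a point): Middle of the -y flap's hinge line, on the rim of the carton, 84 mm to -y of its centre line.
- rack: Spring pusher rack, fixed: two lanes side by side, 310 long (its x) x 184 mm wide. Origin: centre of its underside. Heights: lane floor 16, dividers and clear fence 46 mm. The fence closes the +x end (x = 138 to 142 mm). The +y lane is full (three packs 99 mm high, a fixed pusher behind); the -y lane (centre y = -43 mm, 82 wide) is empty, its pusher sprung home by the fence.
- pusher (a joint): How far the empty lane's pusher is drawn back along the rack's -x, in m: 0 = home by the fence, 0.130 = front face of the paddle level with the load line, stop at 0.19. The spring pulls it home with 3.6 N at 0, rising to 5.2 N at the load line; let go, it runs home.
- paddle_top (a point): Centre of the top edge of that pusher's upright light grey paddle, 103 mm above the bench, mid-thickness (5 mm behind its front face); axes as the rack's. The paddle is a plate 10 mm thick (rack x) and 64 mm wide (rack y). The sled and spring coil behind it stay below 46 mm above the bench, like the fence in front, so above that height both faces are free.
- load_line (a point): Point above the white load line that crosses the empty lane's floor and climbs its dividers: on the lane's centre line, 103 mm above the bench (paddle top height). The line lies 130 mm behind the home position of the paddle's front face; with that face at the line, paddle_top is 5 mm to the rack's -x of this point.
- bottle: Bystander: white tablet bottle, 48 mm across, 85 mm tall, standing upright in the alley between carton and rack. Origin: centre of its underside.
- tape_roll: Bystander: roll of brown packing tape lying flat at one side, 100 mm across, 48 mm high. Origin: centre of its underside.
- cutter: Bystander: black box cutter lying at the other side, 160 x 26 x 14 mm. Origin: centre of its underside.

How it is judged (in metres and radians):
On the way, in this order (a step that is already met when the one before it is completed fails the run):
1. both long flaps of the carton are folded outwards past upright (beyond 1.8 rad) and the pusher is still home (value of joint each of flap_left, flap_right above 1.8 rad and value of joint pusher below 0.03 m), for 0.2 s.
2. the fingers hold the pusher at the load line, within 10 mm (value of joint pusher between 0.12 and 0.14 m and contact force between the fingers and pusher above 2 N), for 0.2 s.
At the end, for the whole second after the job is handed in: The pusher stands still with the front face of its paddle within 10 mm of the load line (joint 0.120 to 0.140 m), held there by the fingers (over 2 N on the paddle) and by no other object, and both long flaps are still folded outwards beyond 1.8 rad (all of step 2 and velocity of joint pusher between -0.01 and 0.01 m/s and value of joint each of flap_left, flap_right above 1.8 rad and contact force between pusher and bottle below 0.3 N and contact force between pusher and tape_roll below 0.3 N and contact force between pusher and cutter below 0.3 N); the arm keeps its last pose, push and grip.
It fails at once if the pusher is pulled more than 25 mm past the load line (value of joint pusher above 0.155 m).
It fails at once if the tablet bottle is shifted more than 30 mm or tipped (distance of bottle from where it was at the start of the episode above 0.03 m or angle between bottle's own z axis and vertical above 0.5 rad).
It fails at once if the roll of tape is shifted more than 30 mm or tipped (distance of tape_roll from where it was at the start of the episode above 0.03 m or angle between tape_roll's own z axis and vertical above 0.5 rad).
It fails at once if the box cutter is shifted more than 30 mm or tipped (distance of cutter from where it was at the start of the episode above 0.03 m or angle between cutter's own z axis and vertical above 0.5 rad).
It also fails if it takes over 58 s, if anything falls off the work surface, if the arm or the gripper's body presses on something with over 40 N, if the wrist force passes 120 N, or if a joint passes its speed limit or range.

## Working session

There is one attempt and no reset: what is moved stays moved. The work goes in short steps, Python scripts to look and compute and a tool call to move; the robot and the scene stay as the last step left them, time stands still between calls to the robot, and variables do not carry over. Pictures are saved under pics/ and viewed, at most 10 in all, crops included, and the job is handed in when it is done.

Besides the shell and the picture viewer there is one more tool, called after "Call:" as name(argument=value, ...) on one line, values as JSON. step_arm: Moves the arm, as the interface text tells. Its arguments: {"type":"object","properties":{"targets":{"type":"string"},"claw":{"type":"number"}},"required":["targets"]}

```bash
mkdir -p pics
cat > h.py <<'E'
import numpy as np, cv2
from station import sense, cams, r
def K(c):
    return c["frame"].shape[0]/2/np.tan(np.radians(c["vertical_fov"])/2)
def cam(name):
    s=sense(); c=cams.capture(name)
    if name=="wrist":
        T=np.array(c["tool_from_camera"]); R=np.array(s["ee_rot"]); c["eye"]=np.array(s["tcp_pos"])+R@T[:3,3]; c["rotation"]=R@T[:3,:3]
    c["eye"]=np.array(c["eye"]);c["rotation"]=np.array(c["rotation"])
    return c
def ray(c,u,v,z):
    d=c["rotation"]@np.array([(u-c["cx"])/K(c),(v-c["cy"])/K(c),1]); return c["eye"]+d*(z-c["eye"][2])/d[2]
def proj(c,p):
    q=c["rotation"].T@(np.array(p)-c["eye"]); return c["cx"]+K(c)*q[0]/q[2], c["cy"]+K(c)*q[1]/q[2]
E
python3 - <<'E'
from h import *
import pickle
np.set_printoptions(precision=3,suppress=True)
for n in ("scene","side","wrist"):
    c=cam(n); cv2.imwrite(f"pics/{n}0.png",c["frame"]); pickle.dump(c,open(f"{n}0.pkl","wb")); print(n,c["eye"],c["rotation"].tolist(),c["vertical_fov"])
s=sense(); print(s["ee_rot"],s["time_s"],s["wrist_force"])
E
```

```text
scene [1.243 0.338 1.003] [[-0.4130310870599641, 0.685892552355391, -0.5991299756692793], [0.9106787744684746, 0.30503334182967834, -0.2786015615620553], [-0.008336117481261451, -0.6606860578184056, -0.7506160417615072]] 55.948086332520504
side [ 0.306 -0.843  0.966] [[0.9612682292026914, -0.1943680970670116, 0.1954083784490085], [-0.2756048607499646, -0.6719276340667084, 0.687426516297203], [-0.0023134944380381554, -0.7146567689598027, -0.6994714792780479]] 49.7055180032966
wrist [0.222 0.59  0.383] [[-0.2274202079564776, -0.9296622561342164, -0.28984157488612805], [-0.9737926833964592, 0.21796900210315523, 0.06494092612273102], [0.0028033509512326643, 0.29701448389193624, -0.9548688588397104]] 70.42830824028057
[[ 0.974 -0.228 -0.   ]
 [-0.228 -0.974 -0.002]
 [ 0.     0.002 -1.   ]] 0.15 [-0.182 -0.076  0.081]
```

View pics/scene0.png

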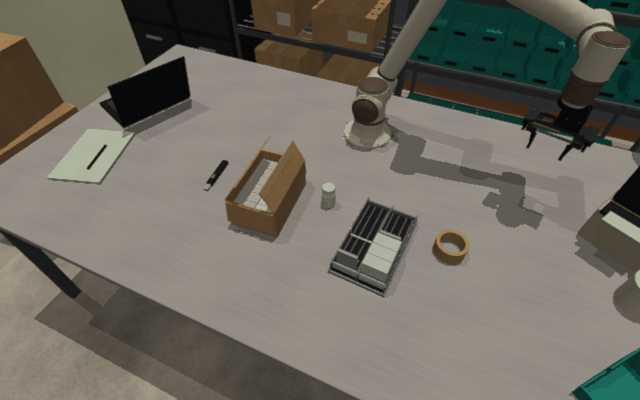

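View pics/side0.png

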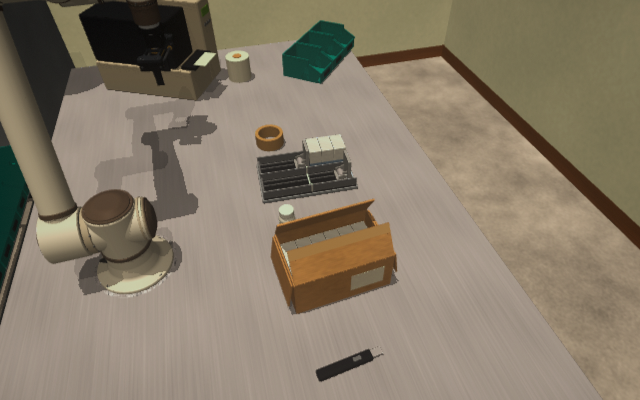

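The scene view shows the carton at about (265,190), bottle (328,195), rack (375,248), with its empty lane on the left, tape (451,246) and cutter (217,175). The side view shows the carton at (335,255), rack (305,172) and bottle (287,212). I'll enlarge both to read the corners.

Run:
```python
import cv2
a=cv2.imread("pics/scene0.png")[130:300,215:425]; b=cv2.imread("pics/side0.png")[125:310,250:405]
cv2.imwrite("pics/sc1.png",cv2.resize(a,None,fx=3.5,fy=3.5,interpolation=2)); cv2.imwrite("pics/sd1.png",cv2.resize(b,None,fx=3.2,fy=3.2,interpolation=2))
```

```text
(no output)
```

View pics/sc1.png

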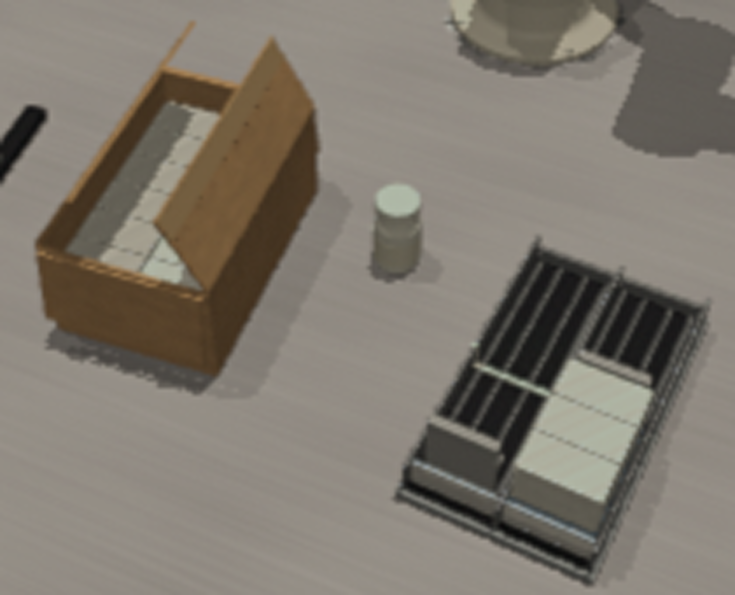

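View pics/sd1.png

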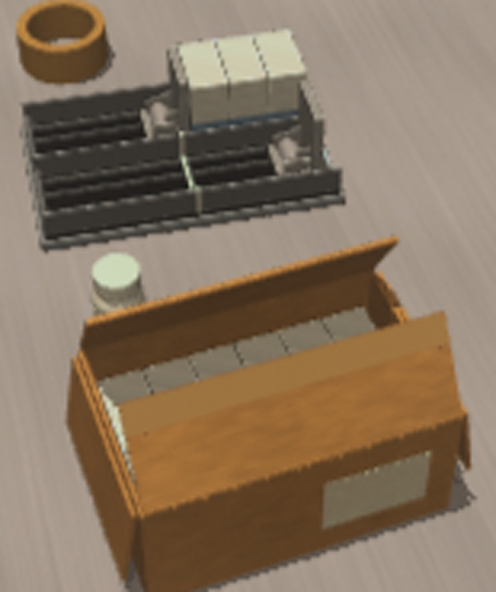

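The crops show these points. Scene: the +y flap's hinge runs (207,292)-(315,108) and its free edge (157,222)-(272,40). The paddle's top edge is (430,420)-(500,447). Side: the -y flap's hinge runs (142,512)-(465,415) and its free edge (122,402)-(443,315).

```bash
cat > m.py <<'E'
from h import *
import pickle
np.set_printoptions(precision=3,suppress=True)
S=pickle.load(open("scene0.pkl","rb"));D=pickle.load(open("side0.pkl","rb"))
s=lambda x,y,z:ray(S,215+x/3.5,130+y/3.5,z)
d=lambda x,y,z:ray(D,250+x/3.2,125+y/3.2,z)
def tri(a,b):
    p=s(*a,0);q=d(*b,0);u=p-S["eye"];v=q-D["eye"]
    t=np.linalg.lstsq(np.c_[u,-v],D["eye"]-S["eye"],rcond=None)[0]
    A=S["eye"]+t[0]*u;B=D["eye"]+t[1]*v;return (A+B)/2,np.linalg.norm(A-B)
E
python3 - <<'E'
from m import *
print("L hinge",s(207,292,.122),s(315,108,.122)); print("R hinge side",d(142,512,.122),d(465,415,.122))
print("scene corner",s(38,250,.122),s(212,297,.122))
print("L edge",tri((157,222),(395,240)),tri((272,40),(85,325)))
print("R edge",tri((70,203),(443,315)),tri((193,25),(122,402)))
print("bottle top",s(398,200,.085),d(116,272,.085))
print("paddle top",s(430,420,.103),s(500,447,.103))
print("load line ends scene z.046",s(475,366,.046),s(550,393,.046),"side",d(181,135,.046),d(196,212,.046))
print("rack corners z.046", s(537,242,.046),s(707,305,.046),"base near",s(397,497,.0),s(590,580,0))
print("rack side base",d(43,247,0),d(343,202,0))
E
```

```text
L hinge [ 0.633 -0.087  0.122] [ 0.382 -0.103  0.122]
R hinge side [ 0.394 -0.275  0.122] [ 0.652 -0.257  0.122]
scene corner [ 0.651 -0.249  0.122] [ 0.636 -0.081  0.122]
L edge (array([ 0.635, -0.128,  0.194]), np.float64(0.004821413183321848)) (array([ 0.382, -0.147,  0.192]), np.float64(0.0028387005063890804))
R edge (array([ 0.643, -0.21 ,  0.19 ]), np.float64(0.005336220735123882)) (array([ 0.393, -0.227,  0.193]), np.float64(0.0022626796697780304))
bottle top [0.431 0.008 0.085] [0.433 0.001 0.085]
paddle top [0.665 0.136 0.103] [0.666 0.197 0.103]
load line ends scene z.046 [0.558 0.138 0.046] [0.559 0.209 0.046] side [0.544 0.211 0.046] [0.53  0.096 0.046]
rack corners z.046 [0.394 0.14  0.046] [0.404 0.31  0.046] base near [0.685 0.117 0.   ] [0.692 0.294 0.   ]
rack side base [0.383 0.137 0.   ] [0.689 0.116 0.   ]
```

Carton centre is about (0.515,-0.18), yaw +4°, with both flaps at about 1.03 rad and an ~80 mm gap between their edges. Rack yaw is about -4°. I'll go above the carton with the fingers closed.

Call:
step_arm(targets="0 0 -1 -7; 0 0 -1 -7; 0 0 -1 -3; 1.3 3.4 -0.2 0; 1.3 3.4 -0.2 0; 1.3 3.4 -0.2 0; 1.3 3.4 -0.2 0; 1.3 3.4 -0.2 0; 1.3 3.4 -0.2 0; 1.3 3.4 -0.2 0; 1.3 3.4 -0.2 0; 1.3 3.4 -0.2 0", claw=0)

```text
time_s: 1.15
tcp_pos: [0.2797, 0.3091, 0.2705]
ee_rot: [[0.998, 0.067, -0.0], [0.067, -0.998, -0.0], [-0.0, 0.0, -1.0]]
wrist_force: [1.7, -1.0, 0.2]
gripper_width: 0.17
gripper_force: 0.0
```

Call:
step_arm(targets="1.3 3.4 -0.2 0; 1.3 3.4 -0.2 0; 1.3 3.4 -0.2 0; 1.3 3.4 -0.2 0; 1.3 3.4 -0.2 0; 1.3 3.4 -0.2 0; 1.3 3.4 -0.2 0; 1.3 3.4 -0.2 0; 1.3 3.4 -0.2 0; 1.3 3.4 -0.2 0; 1.3 3.4 -0.2 0; 1.3 3.4 -0.2 0")

```text
time_s: 2.15
tcp_pos: [0.4626, -0.0875, 0.2945]
ee_rot: [[0.998, 0.067, -0.0], [0.067, -0.998, 0.0], [-0.0, -0.0, -1.0]]
wrist_force: [0.7, 0.4, 0.3]
gripper_width: 0.009
gripper_force: 0.0
```

Call:
step_arm(targets="1.3 3.4 0 0; 1.3 3.4 0 0; 0.6 1.5 0 0; 0 0 0 0; 0 0 0 0")

```text
time_s: 2.57
tcp_pos: [0.4996, -0.1668, 0.2936]
ee_rot: [[0.998, 0.065, -0.002], [0.065, -0.998, 0.0], [-0.002, -0.001, -1.0]]
wrist_force: [-0.7, -0.1, 0.5]
gripper_width: 0.001
gripper_force: 0.0
```

Run:
```python
from h import *
import pickle
np.set_printoptions(precision=3,suppress=True)
c=cam("wrist"); cv2.imwrite("pics/w1.png",c["frame"]); pickle.dump(c,open("w1.pkl","wb")); s=sense(); print(s["tcp_pos"],s["ee_rot"],c["eye"],s["time_s"])
for p in [(.508,-.095,.122),(.523,-.266,.122),(.508,-.138,.193),(.518,-.219,.192)]: print(proj(c,p))
```

```text
[ 0.499 -0.166  0.294] [[ 0.998  0.066 -0.001]
 [ 0.066 -0.998  0.   ]
 [-0.001 -0.001 -1.   ]] [ 0.581 -0.161  0.455] 2.6167
(np.float64(262.2748583126339), np.float64(168.28666967719707))
(np.float64(406.2359076464547), np.float64(165.13221356550537))
(np.float64(292.47746035268665), np.float64(186.24408449879223))
(np.float64(377.592533082988), np.float64(181.229410759961))
```

View pics/w1.png

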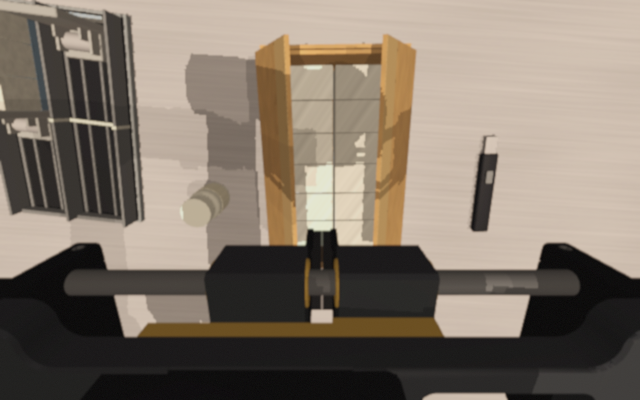

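The wrist view agrees with the estimate: flap edges at columns 292 and 377, bottle at (205,205), clear. I'll lower the closed fingers into the gap and push the +y flap.

Call:
step_arm(targets="0.7 0.6 0 0; 0.7 0.6 0 0; 0 0 2 0; 0 0 2 0; 0 0 2 0; 0 0 2 0; 0 0 2 0; 0 0 2 0; 0 0 2 0; 0 0 0.4 0; 0 0 0 0; 0 0 0 0")

```text
time_s: 3.62
tcp_pos: [0.5157, -0.1772, 0.1515]
ee_rot: [[0.998, 0.068, 0.001], [0.068, -0.998, -0.001], [0.001, 0.001, -1.0]]
wrist_force: [0.8, 0.0, 0.4]
gripper_width: 0.003
gripper_force: 0.0
```

Call:
step_arm(targets="0 -1 0 0; 0 -1 0 0; 0 -1 0 0; 0 -1 0 0; 0 -1 0 0; 0 -1 0 0; 0 -1 0 0; 0 -1 0 0; 0 -1 0 0; 0 -1 0 0; 0 -1 0 0; 0 -0.5 0 0")

```text
time_s: 4.62
tcp_pos: [0.5069, -0.0612, 0.1506]
ee_rot: [[0.998, 0.068, 0.0], [0.068, -0.998, 0.0], [0.0, -0.0, -1.0]]
wrist_force: [0.1, -1.0, 0.4]
gripper_width: 0.006
gripper_force: 0.3
```

Call:
step_arm(targets="0 1.5 0 0; 0 2 0 0; 0 2 0 0; 0 2 0 0; 0 2 0 0; 0 2 0 0; 0 2 0 0; 0 2 0 0; 0 2 0 0; 0 1 0 0; 0 1 0 0; 0 1 0 0")

```text
time_s: 5.62
tcp_pos: [0.5205, -0.2669, 0.1501]
ee_rot: [[0.998, 0.067, -0.001], [0.067, -0.998, 0.001], [-0.001, -0.001, -1.0]]
wrist_force: [0.0, 2.7, -0.4]
gripper_width: 0.007
gripper_force: 0.8
```

Call:
step_arm(targets="0 1 0 0; 0 1 0 0; 0 0.5 0 0; 0 0 0 0; 0 -2 0 0; 0 -1.5 0 0; 0 -1.5 -2 0; 0 -2 -3 0; 0 -2 -3 0; 0 0 -4 0; 0 0 0 0")

```text
time_s: 6.53
tcp_pos: [0.5202, -0.2026, 0.2799]
ee_rot: [[0.997, 0.07, 0.016], [0.07, -0.998, -0.005], [0.016, 0.007, -1.0]]
wrist_force: [1.5, -0.9, 1.9]
gripper_width: 0.004
gripper_force: 0.0
```

Run:
```python
from h import *
import pickle
np.set_printoptions(precision=3,suppress=True)
a=cam("side"); b=cam("wrist"); cv2.imwrite("pics/c2.png",np.vstack([cv2.resize(a["frame"][125:325,240:420],(540,600))[:420],cv2.resize(b["frame"][:240],(540,180))]));pickle.dump(b,open("w2.pkl","wb")); s=sense(); print(s["tcp_pos"],s["ee_rot"],s["time_s"])
```

```text
[ 0.517 -0.202  0.273] [[ 0.998  0.068  0.005]
 [ 0.068 -0.998 -0.001]
 [ 0.005  0.001 -1.   ]] 6.6333
```

View pics/c2.png

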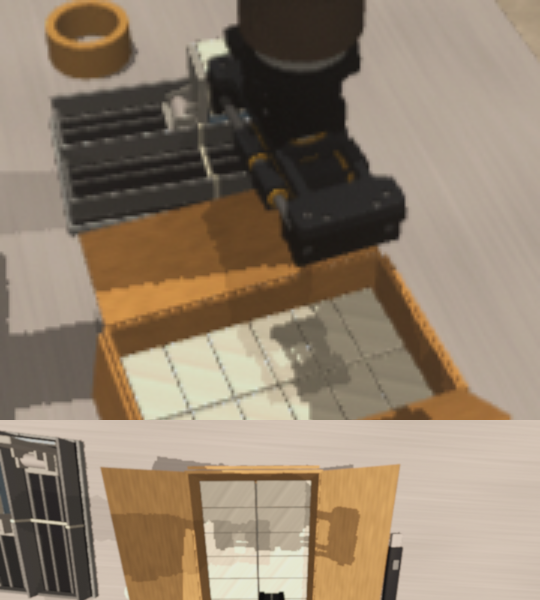

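Both flaps lean well outwards: in the wrist view they are symmetric about the open carton. Next I'll turn the gripper and go above the empty lane.

Call:
step_arm(targets="0 0 -1 7; 0 0 -1 7; 0 0 0 7; 0 0 0 7; 0 0 0 7; 0 0 0 7; 0 0 0 7; 0 0 0 7; 0 0 0 7; 0 0 0 7; 0 0 0 7; 0 0 0 7", claw=6)

```text
time_s: 7.63
tcp_pos: [0.5157, -0.2023, 0.2888]
ee_rot: [[0.164, -0.986, -0.003], [-0.986, -0.164, 0.001], [-0.001, 0.003, -1.0]]
wrist_force: [0.1, -0.1, -0.7]
gripper_width: 0.683
gripper_force: 0.0
```

Call:
step_arm(targets="0 0 0 7; 0 0 0 7; -3.7 -0.7 0 0; -3.7 -0.7 0 0; -3.7 -0.7 0 0; -3.7 -0.7 0 0; -3.7 -0.7 0 0; -3.7 -0.7 0 0; -3.7 -0.7 0 0; -3.7 -0.7 0 0; -3.7 -0.7 0 0; -3.7 -0.7 0 0")

```text
time_s: 8.63
tcp_pos: [0.6127, 0.1632, 0.2889]
ee_rot: [[-0.073, -0.997, -0.003], [-0.997, 0.073, -0.001], [0.001, 0.002, -1.0]]
wrist_force: [1.2, -0.8, 0.0]
gripper_width: 0.692
gripper_force: 0.0
```

Call:
step_arm(targets="0 0 0 0; 0 0 0 0; 0 0 0 0; 0 0 0 0")

```text
time_s: 8.97
tcp_pos: [0.6127, 0.1605, 0.29]
ee_rot: [[-0.074, -0.997, -0.001], [-0.997, 0.074, -0.001], [0.001, 0.001, -1.0]]
wrist_force: [-0.1, -0.5, 0.2]
gripper_width: 0.691
gripper_force: 0.0
```

Run:
```python
from h import *
import pickle
np.set_printoptions(precision=3,suppress=True)
b=cam("wrist"); cv2.imwrite("pics/w3.png",b["frame"]);pickle.dump(b,open("w3.pkl","wb")); s=sense(); print(s["tcp_pos"],s["ee_rot"],s["joints"],s["time_s"])
```

```text
[0.613 0.16  0.29 ] [[-0.074 -0.997 -0.001]
 [-0.997  0.074 -0.   ]
 [ 0.     0.001 -1.   ]] [ 29.277  20.884   8.352   0.004 -77.505 -33.531] 9.0167
```

View pics/w3.png

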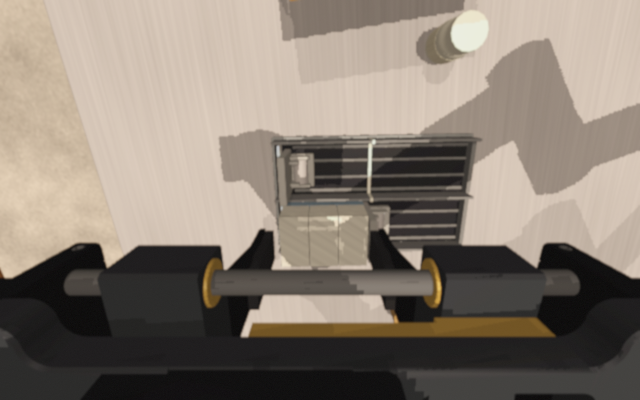

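The paddle is at about (285,168), the load line at column 370 and the fence at column 279. I'll enlarge this.

Run:
```python
import cv2
cv2.imwrite("pics/w3c.png",cv2.resize(cv2.imread("pics/w3.png")[125:225,265:395],None,fx=6,fy=6,interpolation=2))
```

```text
(no output)
```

View pics/w3c.png

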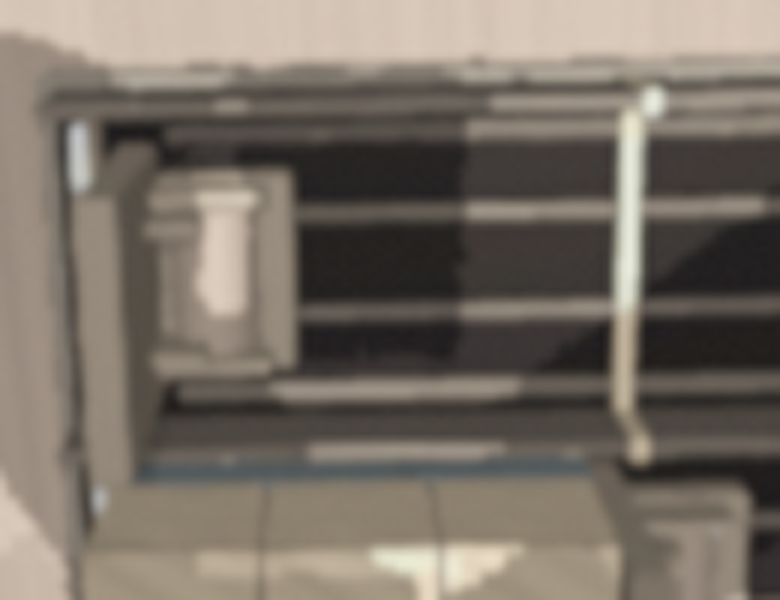

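The crop shows the paddle's top strip with corners (75,193), (118,193), (135,478) and (95,480). The load line runs (628,115)-(622,405).

Run:
```python
from h import *
import pickle
np.set_printoptions(precision=4,suppress=True)
c=pickle.load(open("w3.pkl","rb"));g=lambda x,y,z:ray(c,265+x/6,125+y/6,z)
P=np.array([g(*p,.103) for p in [(75,193),(118,193),(135,478),(95,480)]]);print(P,P.mean(0))
L=np.array([g(628,118,.016),g(622,405,.016)]);print(L,L.mean(0))
s=sense();R=np.array(s["ee_rot"]);print("to paddle top in tool cm",100*R.T@(P.mean(0)-s["tcp_pos"]))
```

```text
[[0.6643 0.1321 0.103 ]
 [0.6555 0.1328 0.103 ]
 [0.6587 0.1946 0.103 ]
 [0.6674 0.1945 0.103 ]] [0.6615 0.1635 0.103 ]
[[0.5365 0.1366 0.016 ]
 [0.5399 0.2125 0.016 ]] [0.5382 0.1745 0.016 ]
to paddle top in tool cm [-0.686  -4.8427 18.7387]
```

Call:
step_arm(targets="-0.4 -2.4 0 -1.4; -0.3 -2.4 0 0; 0 0 3 0; 0 0 3 0; 0 0 3 0; 0 0 3 0; 0 0 3 0; 0 0 3 0; 0 0 2 0; 0 0 1.5 0; 0 0 1.5 0; 0 0 0 0")

```text
time_s: 10.02
tcp_pos: [0.6592, 0.1635, 0.0571]
ee_rot: [[-0.051, -0.999, -0.006], [-0.999, 0.051, -0.002], [0.003, 0.006, -1.0]]
wrist_force: [-0.4, -0.2, -1.1]
gripper_width: 0.69
gripper_force: 0.0
```

Call:
step_arm(targets="0 0 0 0; 0 0 0 0; 0 0 0 0; 0 0 0 0; 0 0 0 0; 0 0 0 0; 0 0 0 0; 0 0 0 0", claw=0)

```text
time_s: 10.68
tcp_pos: [0.6615, 0.1659, 0.0607]
ee_rot: [[-0.048, -0.999, 0.001], [-0.999, 0.048, 0.0], [-0.0, -0.001, -1.0]]
wrist_force: [4.7, -0.6, -1.0]
gripper_width: 0.165
gripper_force: 2.0
```

Call:
step_arm(targets="0 0 0 0; 0 0 0 0; 0 0 0 0; 0 0 0 0; 0 0 0 0; 0 0 0 0")

```text
time_s: 11.18
tcp_pos: [0.6619, 0.1659, 0.0608]
ee_rot: [[-0.048, -0.999, 0.001], [-0.999, 0.048, 0.0], [-0.0, -0.001, -1.0]]
wrist_force: [4.5, -0.5, -0.5]
gripper_width: 0.111
gripper_force: 30.0
```

Gripped at about 10 mm width. Drawing it back.

Call:
step_arm(targets="0 0.5 0 0; 0 1 0 0; 0 1.2 0 0; 0 1.2 0 0; 0 1.2 0 0; 0 1.2 0 0; 0 1.2 0 0; 0 1.2 0 0; 0 1.2 0 0; 0 1.2 0 0; 0 1 0 0; 0 0.7 0 0")

```text
time_s: 12.18
tcp_pos: [0.5336, 0.173, 0.0607]
ee_rot: [[-0.048, -0.999, 0.002], [-0.999, 0.048, 0.002], [-0.002, -0.002, -1.0]]
wrist_force: [6.3, 2.2, -4.7]
gripper_width: 0.115
gripper_force: 30.0
```

Call:
step_arm(targets="0 0 0 0; 0 0 0 0; 0 0 0 0; 0 0 0 0; 0 0 0 0; 0 0 0 0")

```text
time_s: 12.68
tcp_pos: [0.5346, 0.1729, 0.0607]
ee_rot: [[-0.048, -0.999, 0.002], [-0.999, 0.048, 0.002], [-0.002, -0.002, -1.0]]
wrist_force: [4.5, 2.4, -3.4]
gripper_width: 0.113
gripper_force: 30.0
```

Run:
```python
from h import *
a=cam("scene"); b=cam("wrist"); d=cam("side")
o=np.vstack([np.hstack([cv2.resize(a["frame"][130:310,215:435],(400,327)),cv2.resize(d["frame"][120:310,230:410],(345,327))]),cv2.resize(b["frame"][60:360,80:560],(745,272))[:, :745]]) if 0 else None
A=cv2.resize(a["frame"][130:310,215:435],(400,327));D=cv2.resize(d["frame"][120:310,230:450],(400,345))[:327]
B=cv2.resize(b["frame"][:260],(640,260));B=np.hstack([B,np.zeros((260,160,3),np.uint8)])
cv2.imwrite("pics/c4.png",np.vstack([np.hstack([A,D]),B])); s=sense(); print(s["tcp_pos"],s["time_s"],s["wrist_force"],s["gripper_width"],s["gripper_force"])
print("load line ends at wrist px",proj(b,(.5365,.1366,.016)),proj(b,(.5399,.2125,.016)))
```

```text
[0.53466174 0.17293795 0.06073391] 12.8333 [ 5.08450693  2.19367292 -3.45994484] 0.11257035932612566 30.001600733958185
load line ends at wrist px (np.float64(316.05002342306136), np.float64(172.38887795536095)) (np.float64(316.83500777728443), np.float64(262.94196476295303))
```

View pics/c4.png

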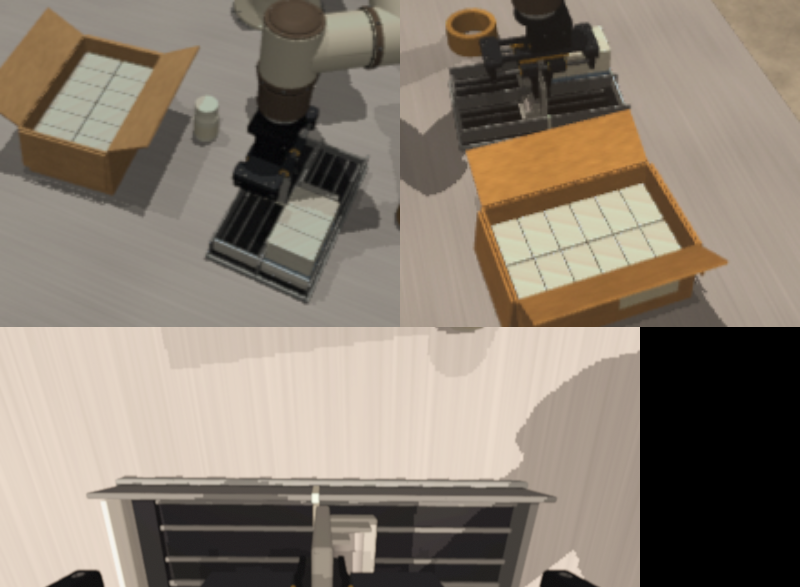

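The paddle is held about 2 mm short of the line, which shows at wrist column 316. Both flaps are wide open and the bottle, tape and rack look undisturbed. One small nudge, then I'll hand in.

Call:
step_arm(targets="0 0.2 0 0; 0 0 0 0; 0 0 0 0; 0 0 0 0; 0 0 0 0; 0 0 0 0; 0 0 0 0; 0 0 0 0")

```text
time_s: 13.5
tcp_pos: [0.5327, 0.173, 0.0607]
ee_rot: [[-0.048, -0.999, 0.002], [-0.999, 0.048, 0.002], [-0.002, -0.002, -1.0]]
wrist_force: [5.0, 1.9, -3.2]
gripper_width: 0.111
gripper_force: 30.0
```

```bash
python3 -c "
from station import r,sense
print(sense()['tcp_pos'],r.finish_job())"
```

```text
the job is handed in; nothing more can be done
[0.5326634  0.17303941 0.06069978] None
```

I handed the job in at about 13.5 s with both long flaps folded well outwards and the gripper holding the pusher about 129 mm back (the load line is at 130 mm); the hand-in gave no verdict.

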